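Clip the sprung hook probe onto the tank's contact pin

TASK

Clip the sprung hook probe onto the brass contact pin of the small electrophoresis tank: press the red plunger down so the hook comes out below, slide the probe to the left while keeping it pressed until the hook meets the pin, then let the plunger up gently so the hook closes round the pin and holds the probe there, and let go. Feel for the pin and do not force it or the tank, and leave the two small bottles and the cup in front standing where they are.

Things in the scene. Friction and masses are not known exactly. Their poses are not given: they have to be found in the camera images.
- stand: Fixed stand: grey base 75x200x8 mm, aluminium uprights at its ends (top at 100 mm), two steel guide rods between them along its own y. Origin: underside, below the middle of the rods. Its x points away from the robot, y to the left along the rods. A black carriage (44x36x30 mm, 62 to 92 mm high) slides on the rods and carries the upright hook probe at its middle.
- carriage (a joint): Slide of the carriage along the stand's +y (m), 0 to 0.10; 0 is its rest, 50 mm to the right of the stand's origin. A light return spring pulls it to 0 with 1.2 to 1.8 N; only a caught hook holds it away from 0.
- plunger (a joint): How far the red plunger is pressed down (m): 0 = up, 0.024 = hard stop. Spring 4 N at 0, 9 N at 0.024, damped (30 N s/m). At 0 the hook is drawn in and passes over the pin. The hook's lip passes under the pin only beyond 0.0175. Closed round the pin the plunger rests at about 0.0125.
- knob (a point): Centre of the top face of the plunger's red round knob: 24 mm diameter, 20 mm high, the only part to handle. The top is 138 mm above the worktop with the plunger up; the knob's underside is then 26 mm above the carriage. It moves down with the plunger and along with the carriage. Grip it round its side from above or press on its top.
- hook (a point): Middle of the hook's mouth, on top of its foot: 6 mm to the left (stand +y) of the probe's axis, 78 mm below the knob's top. Steel J hook, 8 mm wide in x: 4 mm shank on the axis, foot to the left, lip 3 mm thick rising 4 mm above the foot. The mouth is 8 mm wide; as the hook closes the pin must be within 1.5 mm of its middle. The shank's face is 4 mm right of this point.
- tank: Fixed clear tank 90x120x66 mm behind the stand, same yaw. Origin: middle of its underside. A level 5 mm brass pin sticks out 53 mm from its front wall towards the robot, under the rods, axis 50 mm above the worktop. The pin is up to 10 mm left or right of tank y = 0, not measured: find it by feel or sight. More than 15 N on pin or tank is a failure.
- red_stain: Small dark red stain bottle with white cap, 34 mm diameter, 67 mm high, loose, standing in front of the stand; to be left alone. Origin: centre of its underside.
- oil_dropper: Small dark brown bottle with black cap, 26 mm diameter, 55 mm high, loose, standing in front of the stand; to be left alone. Origin: centre of its underside.
- cup: Sample cup with red screw lid, 62 mm diameter, 67 mm high, loose, standing at the right in front of the stand; to be left alone. Origin: centre of its underside.
- microscope: Fixed binocular microscope, 283x171x420 mm, standing to the left of the stand between it and the middle of the worktop, with a 236 mm high centrifuge further left; keep arm and gripper clear of both, above or around. Origin: middle of its underside.

How it is judged:
On the way, in this order (a step that is already met when the one before it is completed fails the run):
1. the plunger is pressed so that the hook is out below the pin (value of joint plunger above 0.0165 m), for 0.2 s.
2. the hook is closed round the pin (value of joint plunger between 0.0105 and 0.0145 m and contact force between tank and anything else above 0.8 N and y of hook in the frame of tank between -0.014 and 0.014 m), for 0.2 s.
At the end, for the whole second after the job is handed in: The released hook is closed round the pin: the plunger rests 10.5 to 14.5 mm down, the hook bears on the pin with more than 0.8 N and its mouth is within 14 mm sideways of the tank's middle, the carriage at rest (all of step 2 and velocity of joint carriage between -0.005 and 0.005 m/s); the robot touches nothing.
It fails at once if the pin or the tank is pressed with more than 15 N (contact force between tank and anything else above 15 N).
It fails at once if the red stain bottle is moved more than 15 mm or tipped (distance of red_stain from where it was at the start of the episode above 0.015 m or angle between red_stain's own z axis and vertical above 0.3 rad).
It fails at once if the brown bottle is moved more than 15 mm or tipped (distance of oil_dropper from where it was at the start of the episode above 0.015 m or angle between oil_dropper's own z axis and vertical above 0.3 rad).
It fails at once if the sample cup is moved more than 15 mm or tipped (distance of cup from where it was at the start of the episode above 0.015 m or angle between cup's own z axis and vertical above 0.3 rad).
It also fails if it takes over 53 s, if anything falls off the work surface, if the arm or the gripper's body presses on something with over 40 N, if the wrist force passes 120 N, or if a joint passes its speed limit or range.

ROBOT

A 6-joint arm with a two-finger parallel gripper is mounted at the origin on a cart in front of the work surface, level with it; the furniture and walls round the work are solid. World frame = base frame: x ahead of the robot, y to its left, z up, the work surface at z = 0. Lengths are in m, angles in rad, forces in N, time in s.
With the tool pointing down it reaches from about 0.35 to 0.775 m from the base axis. Payload 7.3 kg.
Tool frame: the origin (TCP) lies midway between the tips of the shut fingers; the grasp point (between the pads) lies 19 mm behind it; z points along the fingers, x is the direction in which the jaws open and shut, and the axes are right-handed (so a half turn about z gives the same grasp; the last joint's range is limited). The gripper opens to 92 mm and grips with 3 to 60 N. Pads are 19 mm wide; open, the fingers measure 130 mm over their backs; the gripper's body (75 mm by 190 mm) begins 47 mm behind the grasp point.
Start: joints at [-1.253, 0.342, 1.524, -0, 1.275, -0.146], TCP at [0.235, -0.47, 0.227] pointing down, gripper open.
Joint ranges: [-2.53, 2.53], [-0.77, 2.02], [0.04, 2.7], [-1, 4.14], [0.28, 2.66], [-3.11, 3.11]. Speed limits (rad/s): [2.57, 2.57, 3.14, 3.14, 3.14, 3.14].

INTERFACE

Orientations are given as a 3x3 rotation matrix whose columns are the frame's x, y, z axes.
In Python, from plant import ctrl gives the robot as it stands. Calls block until the motion is done:
- ctrl.reach(position, orientation): joint-space move of the TCP to a pose.
- ctrl.movel(position, rate=0.15, rotation=None, force_limit=None): straight line of the TCP; rotation=None keeps the orientation; rate is the mean speed in m/s. With force_limit (N) it stops when the force on the tool has changed by that much, and returns True; else False.
- ctrl.move_j(angles): joint-space move.
- ctrl.gripper_to(opening, grip_force=None): opening from 0.0 (shut) to 1.0 (fully open); grip_force is the grip in N (None keeps the last); returns when the fingers have stopped.
- ctrl.dwell(seconds).
- ctrl.inverse_kinematics(position, orientation): joint angles nearest the present ones, or None.
- ctrl.read_camera(name): name is "side" or "top"; returns the picture (384x512x3 uint8, red, green, blue); there is no depth.
- ctrl.get_calibration(name): a dict with "intrinsics" (3x3 intrinsics, pixels), "rvec" (rotation vector, rad) and "tvec" (3), from world to camera coordinates, as OpenCV has them. Camera axes: x right, y down, z forward; pixel columns grow to the right and rows downward; lengths in m; the calibration is good to about 2 mm. A picture is of the moment at which its call begins. get_calibration takes no time and is no camera call.
A pose or a line that the arm cannot do raises ctrl.PlanningError and nothing moves.
- ctrl.close_job(): hands the job in, once; it reports no verdict.
Readings, each from a call of its own:
- ctrl.current_time_s(): time.
- ctrl.current_q(): joint angles.
- ctrl.current_joint_velocities(): joint speeds.
- ctrl.current_effort(): joint torques, N m.
- ctrl.current_position(): TCP position.
- ctrl.current_tcp_rot(): TCP orientation.
- ctrl.current_ft_force(): force on the tool from outside, world axes, zero at the start.
- ctrl.current_torque(): the same for the moment, N m.
- ctrl.current_grip_width(): opening from 0.0 (shut) to 1.0 (fully open).
Only numpy, scipy, OpenCV 4.12 (cv2) and the standard library are available. Lean on these libraries where they do the work, as an engineer would, in place of code of your own. Each camera call takes 0.05 s, during which the arm holds its last target.

## Working session

There is one attempt and no reset: what is moved stays moved. The work goes in short steps, each a Python script; the robot and the scene stay as the last script left them, time stands still between calls to the robot, and variables do not carry over. Pictures are saved under pics/ and viewed, and the job is handed in when it is done.

```bash
ls; mkdir -p pics; python3 - <<'E'
from plant import ctrl
import cv2, numpy as np
for n in ["side","top"]:
    im=ctrl.read_camera(n); cv2.imwrite(f"pics/{n}0.png",im[:,:,::-1])
    c=ctrl.get_calibration(n); R=cv2.Rodrigues(np.array(c["rvec"],float))[0]
    print(n,c["intrinsics"],"pos",-R.T@np.array(c["tvec"]).ravel(), "fwd",R[2])
print(ctrl.current_time_s(),ctrl.current_ft_force())
E
```

```text
pics
side [[458.35376226   0.         252.3237145 ]
 [  0.         458.35376226 191.46844392]
 [  0.           0.           1.        ]] pos [1.02842273 0.27837184 0.59888998] fwd [-0.56711603 -0.63842941 -0.52037228]
top [[398.17781013   0.         251.21615192]
 [  0.         398.17781013 190.40099496]
 [  0.           0.           1.        ]] pos [ 0.36849261 -0.29977818  0.95233   ] fwd [ 0.14425858 -0.02812859 -0.98914015]
0.1 [-0.07600089 -0.27478259  0.30087434]
```

View pics/side0.png

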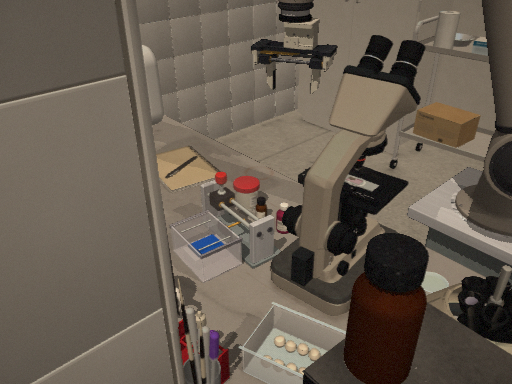

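View pics/top0.png

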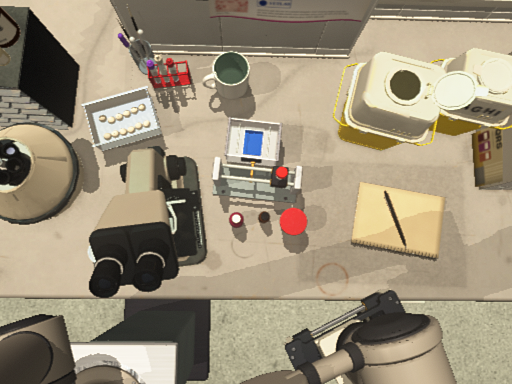

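The side view shows the red knob at about (221,178), the cup lid at (246,185) and the tank at (207,240). In the top view the knob is at (282,173), the tank at (253,143) and the yellow pin at about (252,168). The bottles are at (236,219) and (264,217), and the cup is at (293,221). I'll zoom in next.

```bash
python3 - <<'E'
import cv2
a=cv2.imread("pics/top0.png")[105:240,200:320]; cv2.imwrite("pics/topz.png",cv2.resize(a,None,fx=4.4,fy=4.4,interpolation=cv2.INTER_CUBIC))
a=cv2.imread("pics/side0.png")[160:280,165:300]; cv2.imwrite("pics/sidez.png",cv2.resize(a,None,fx=5,fy=5,interpolation=cv2.INTER_CUBIC))
E
```

```text
(no output)
```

View pics/topz.png

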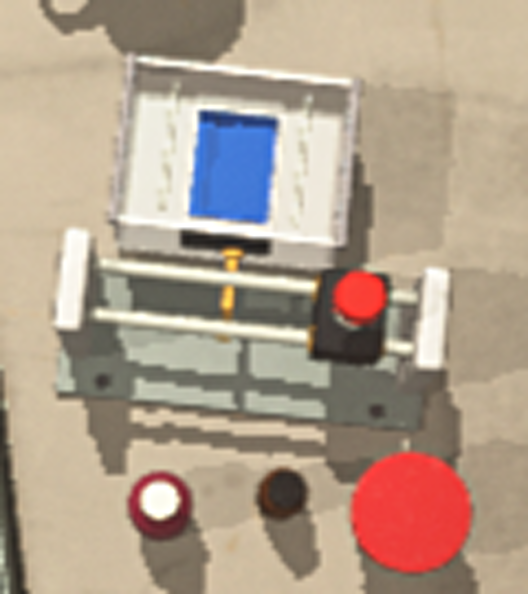

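View pics/sidez.png

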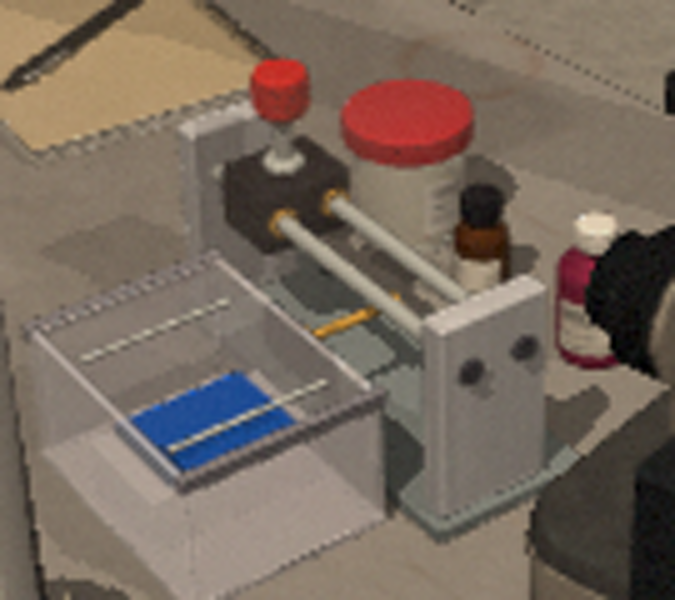

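```bash
cat > h.py <<'E'
import numpy as np, cv2
from plant import ctrl
def cam(n):
    c=ctrl.get_calibration(n); R=cv2.Rodrigues(np.array(c["rvec"],float))[0]; t=np.array(c["tvec"],float).ravel()
    return np.array(c["intrinsics"],float),R,t
def cast(n,uv,z):
    K,R,t=cam(n); o=-R.T@t; d=R.T@np.linalg.solve(K,[uv[0],uv[1],1.]); return o+d*(z-o[2])/d[2]
def proj(n,P):
    K,R,t=cam(n); p=K@(R@np.asarray(P,float)+t); return p[:2]/p[2]
E
python3 - <<'E'
from h import *
np.set_printoptions(precision=4,suppress=True)
im=cv2.imread("pics/top0.png"); hsv=cv2.cvtColor(im,cv2.COLOR_BGR2HSV)
red=cv2.inRange(hsv,(0,150,120),(8,255,255))|cv2.inRange(hsv,(172,150,120),(180,255,255))
n,l,s,c=cv2.connectedComponentsWithStats(red)
for i in range(1,n):
    if s[i,4]>30: print("red",s[i],c[i],cast("top",c[i],.138),cast("top",c[i],.067))
f=lambda u,v:((u+.5)/4.4-.5+200,(v+.5)/4.4-.5+105)
L=cast("top",f(73,279),.1);Rr=cast("top",f(432,317),.1)
print("uprights",L,Rr,"mid",(L+Rr)/2,np.linalg.norm(L-Rr)); d=L-Rr; print("yaw",np.arctan2(-d[0],d[1]))
for p in [(234,252),(229,300),(226,333)]: print("pin",cast("top",f(*p),.05))
# tank top corners z=.066
T=[cast("top",f(*p),.066) for p in [(128,57),(358,80),(345,245),(115,222)]]
print("tank",np.array(T),np.mean(T,0))
for nme,p,z in [("stain",(160,497),.067),("oil",(284,492),.055),("cup",(411,512),.067)]: print(nme,cast("top",f(*p),z))
ys=cv2.inRange(hsv,(12,120,120),(28,255,255)); v,u=np.where(ys[160:186,245:260]); print(sorted(zip(v+160,u+245)))
# side
g=lambda u,v:((u+.5)/5-.5+165,(v+.5)/5-.5+160)
for p in [(318,332),(345,324),(375,312)]: print("pin side",cast("side",g(*p),.05))
print("knob side",cast("side",g(281,72),.138))
E
```

```text
red [154  58  36  29 334] [174.5329  74.3743] [ 0.7363 -0.1555  0.138 ] [ 0.7683 -0.1429  0.067 ]
red [276 167  12  12 113] [281.4336 172.0619] [ 0.5269 -0.3856  0.138 ] [ 0.5407 -0.393   0.067 ]
red [280 208  27  27 588] [292.9422 221.0221] [ 0.4251 -0.4093  0.138 ] [ 0.4301 -0.4188  0.067 ]
red [230 213  13  12  32] [234.   217.25] [ 0.4312 -0.2883  0.138 ] [ 0.4367 -0.2874  0.067 ]
uprights [ 0.5408 -0.2472  0.1   ] [ 0.5247 -0.4254  0.1   ] mid [ 0.5328 -0.3363  0.1   ] 0.17886077119093857
yaw -0.09010499281209734
pin [ 0.5669 -0.3283  0.05  ]
pin [ 0.5411 -0.326   0.05  ]
pin [ 0.5236 -0.3246  0.05  ]
tank [[ 0.6668 -0.2711  0.066 ]
 [ 0.6568 -0.392   0.066 ]
 [ 0.5681 -0.3853  0.066 ]
 [ 0.5781 -0.2661  0.066 ]] [ 0.6174 -0.3286  0.066 ]
stain [ 0.436  -0.2918  0.067 ]
oil [ 0.4404 -0.3552  0.055 ]
cup [ 0.4302 -0.419   0.067 ]
[(np.int64(161), np.int64(251)), (np.int64(161), np.int64(252)), (np.int64(161), np.int64(253)), (np.int64(162), np.int64(251)), (np.int64(162), np.int64(252)), (np.int64(162), np.int64(253)), (np.int64(162), np.int64(254)), (np.int64(163), np.int64(251)
[... 371 characters left out ...]
np.int64(251)), (np.int64(170), np.int64(252)), (np.int64(171), np.int64(251)), (np.int64(171), np.int64(252)), (np.int64(172), np.int64(251)), (np.int64(172), np.int64(252)), (np.int64(173), np.int64(250)), (np.int64(173), np.int64(251)), (np.int64(173), np.int64(252)), (np.int64(174), np.int64(250)), (np.int64(174), np.int64(251)), (np.int64(174), np.int64(252)), (np.int64(175), np.int64(250)), (np.int64(175), np.int64(251)), (np.int64(175), np.int64(252)), (np.int64(176), np.int64(251)), (np.int64(176), np.int64(252)), (np.int64(177), np.int64(251))]
pin side [ 0.5574 -0.3273  0.05  ]
pin side [ 0.5456 -0.3242  0.05  ]
pin side [ 0.531  -0.3223  0.05  ]
knob side [ 0.5277 -0.3827  0.138 ]
```

```bash
python3 - <<'E'
from h import *
np.set_printoptions(precision=3,suppress=True)
for n,p,z in [("side",(272,290),0),("side",(325,312),0),("top",(203,262),0.02),("top",(200,160),.02),("top",(104,278),.42),("top",(150,272),.42),("top",(165,250),.38),("side",(378,40),.42),("side",(410,45),.42),("side",(330,125),.35),("side",(335,90),.38),("top",(186,160),.2),("top",(128,152),.35),("top",(163,152),.35)]:
    print(n,p,z,cast(n,p,z))
yaw=-.087; 
for j in [0]:
  a=yaw
  for nm,X in [("jaw stand y",np.array([-np.sin(a),np.cos(a),0])),("jaw stand x",np.array([np.cos(a),np.sin(a),0]))]:
    for s in (1,-1):
      x=X*s; z=np.array([0,0,-1.]); R=np.column_stack([x,np.cross(z,x),z])
      for pos in [(.528,-.385,.25),(.528,-.385,.12),(.533,-.33,.10)]:
        print(nm,s,pos,ctrl.inverse_kinematics(pos,R))
E
```

```text
side (272, 290) 0 [ 0.584 -0.17   0.   ]
side (325, 312) 0 [ 0.553 -0.068  0.   ]
top (203, 262) 0.02 [ 0.336 -0.217  0.02 ]
top (200, 160) 0.02 [ 0.576 -0.203  0.02 ]
top (104, 278) 0.42 [ 0.328 -0.125  0.42 ]
top (150, 272) 0.42 [ 0.337 -0.184  0.42 ]
top (165, 250) 0.38 [ 0.365 -0.195  0.38 ]
side (378, 40) 0.42 [ 0.368 -0.154  0.42 ]
side (410, 45) 0.42 [ 0.36  -0.101  0.42 ]
side (330, 125) 0.35 [ 0.563 -0.085  0.35 ]
side (335, 90) 0.38 [ 0.516 -0.118  0.38 ]
top (186, 160) 0.2 [ 0.535 -0.195  0.2  ]
top (128, 152) 0.35 [ 0.513 -0.127  0.35 ]
top (163, 152) 0.35 [ 0.514 -0.18   0.35 ]
jaw stand y 1 (0.528, -0.385, 0.25) [-0.747  0.574  1.085 -0.     1.482 -2.231]
jaw stand y 1 (0.528, -0.385, 0.12) [-0.747  0.667  1.28  -0.     1.195 -2.231]
jaw stand y 1 (0.533, -0.33, 0.1) [-0.677  0.641  1.39  -0.     1.11  -2.16 ]
jaw stand y -1 (0.528, -0.385, 0.25) [-0.747  0.574  1.085 -0.     1.482  0.911]
jaw stand y -1 (0.528, -0.385, 0.12) [-0.747  0.667  1.28  -0.     1.195  0.911]
jaw stand y -1 (0.533, -0.33, 0.1) [-0.677  0.641  1.39  -0.     1.11   0.981]
jaw stand x 1 (0.528, -0.385, 0.25) [-0.747  0.574  1.085 -0.     1.482 -0.66 ]
jaw stand x 1 (0.528, -0.385, 0.12) [-0.747  0.667  1.28  -0.     1.195 -0.66 ]
jaw stand x 1 (0.533, -0.33, 0.1) [-0.677  0.641  1.39  -0.     1.11  -0.59 ]
jaw stand x -1 (0.528, -0.385, 0.25) [-0.747  0.574  1.085 -0.     1.482  2.481]
jaw stand x -1 (0.528, -0.385, 0.12) [-0.747  0.667  1.28  -0.     1.195  2.481]
jaw stand x -1 (0.533, -0.33, 0.1) [-0.677  0.641  1.39  -0.     1.11   2.552]
```

```bash
cat >> h.py <<'E'
np.set_printoptions(precision=4,suppress=True)
yaw=-.087
X=np.array([np.cos(yaw),np.sin(yaw),0]); Y=np.array([-np.sin(yaw),np.cos(yaw),0]); Zd=np.array([0,0,-1.])
RT=np.column_stack([X,np.cross(Zd,X),Zd])
def snap(tag):
    for n in ("side","top"): cv2.imwrite(f"pics/{n}_{tag}.png",ctrl.read_camera(n)[:,:,::-1])
def st(s=""): print(s,"t%.2f"%ctrl.current_time_s(),ctrl.current_position(),ctrl.current_ft_force(),"w%.3f"%ctrl.current_grip_width())
E
python3 - <<'E'
from h import *
ctrl.reach((.528,-.385,.26),RT); st(); snap("a")
E
```

```text
t1.27 [ 0.5269 -0.3858  0.2598] [-0.2951 -0.2226 -0.3374] w0.999
```

```bash
cd pics; python3 -c "
import cv2,numpy as np
a=cv2.imread('side_a.png');b=cv2.imread('top_a.png')
cv2.imwrite('ab_a.png',cv2.resize(np.vstack([a[:,100:],b[:,:412]]),None,fx=.78,fy=.78,interpolation=cv2.INTER_AREA))"
```

```text
(no output)
```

View pics/ab_a.png

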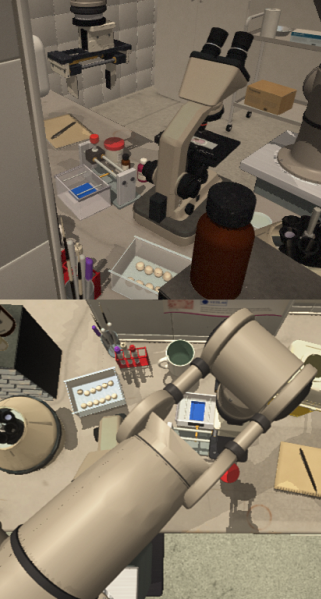

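The arm is over the stand. In the side view the upper arm is out of frame above the microscope, so it's well clear. The gripper hangs above the knob with the jaws along x. Now I'll lower it, checking with views.

```bash
python3 - <<'E'
from h import *
ctrl.gripper_to(0.6)
ctrl.movel((.528,-.385,.155),rate=.1,rotation=RT); ctrl.dwell(.2); st(); snap("b")
a=cv2.imread("pics/side_b.png")[:260,150:]; cv2.imwrite("pics/sb.png",cv2.resize(a,None,fx=2.1,fy=2.1,interpolation=cv2.INTER_CUBIC))
a=cv2.imread("pics/top_b.png")[100:260,180:340]; cv2.imwrite("pics/tb.png",cv2.resize(a,None,fx=2.5,fy=2.5,interpolation=cv2.INTER_CUBIC))
E
```

```text
t3.55 [ 0.5282 -0.3851  0.1556] [-0.5593  0.0542 -0.0327] w0.595
```

View pics/sb.png

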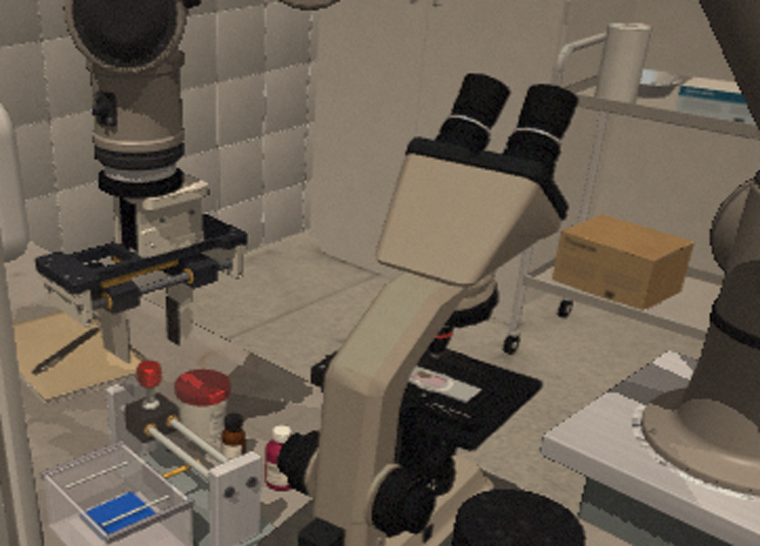

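View pics/tb.png

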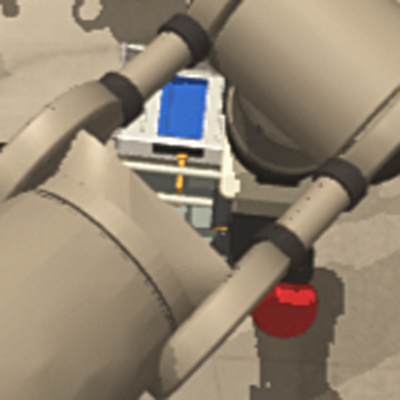

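The fingers straddle the knob (scaled side view, knob at about (149,365), finger tips at about (115,355) and (180,340)), and the arm is clear of the microscope. Next I'll descend and grip.

```bash
python3 - <<'E'
from h import *
print(ctrl.movel((.528,-.385,.123),rate=.06,rotation=RT,force_limit=5)); ctrl.dwell(.2); st("down")
ctrl.gripper_to(0.32,25); ctrl.dwell(.1); st("close to 29mm")
ctrl.gripper_to(0.0,25); ctrl.dwell(.3); st("grip")
snap("c")
a=cv2.imread("pics/side_c.png")[100:260,160:320]; cv2.imwrite("pics/sc.png",cv2.resize(a,None,fx=3.5,fy=3.5,interpolation=cv2.INTER_CUBIC))
E
```

```text
False
down t4.53 [ 0.5282 -0.3852  0.1235] [ 0.4864  0.8366 -0.3197] w0.602
close to 29mm t5.28 [ 0.528 -0.385  0.123] [ 0.1148  1.0098 -0.1942] w0.319
grip t5.87 [ 0.5283 -0.385   0.123 ] [ 3.9347 -0.1119 -2.3063] w0.251
```

View pics/sc.png

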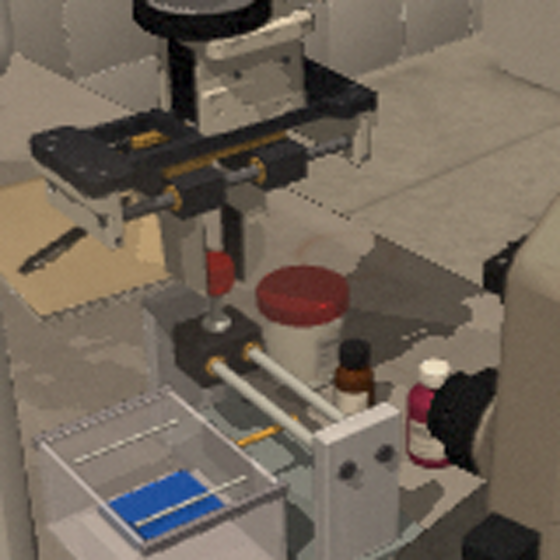

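The grip reads 23 mm, which matches the knob, and the side force is small (4 N). Now I'll press.

```bash
python3 - <<'E'
from h import *
p=np.array([.5285,-.385,.123])
for d in (.005,.010,.015,.018,.0205):
    ctrl.movel(p-[0,0,d],rate=.03,rotation=RT); ctrl.dwell(.15); st("d%.4f"%d)
ctrl.dwell(.3); st(); snap("d")
a=cv2.imread("pics/side_d.png")[150:260,170:290]; cv2.imwrite("pics/sd.png",cv2.resize(a,None,fx=5,fy=5,interpolation=cv2.INTER_CUBIC))
E
```

```text
d0.0050 t6.43 [ 0.5285 -0.3851  0.1184] [0.9179 0.4349 3.8288] w0.245
d0.0100 t6.90 [ 0.5285 -0.3851  0.1133] [0.0396 0.5845 5.029 ] w0.252
d0.0150 t7.37 [ 0.5285 -0.3851  0.1085] [0.2192 0.9203 5.9631] w0.252
d0.0180 t7.77 [ 0.5285 -0.3851  0.1056] [0.7143 1.0067 5.9628] w0.246
d0.0205 t8.17 [ 0.5285 -0.3851  0.1032] [0.8432 0.9561 7.4858] w0.246
 t8.47 [ 0.5285 -0.3851  0.1032] [-0.0475  0.8595  7.6627] w0.245
```

View pics/sd.png

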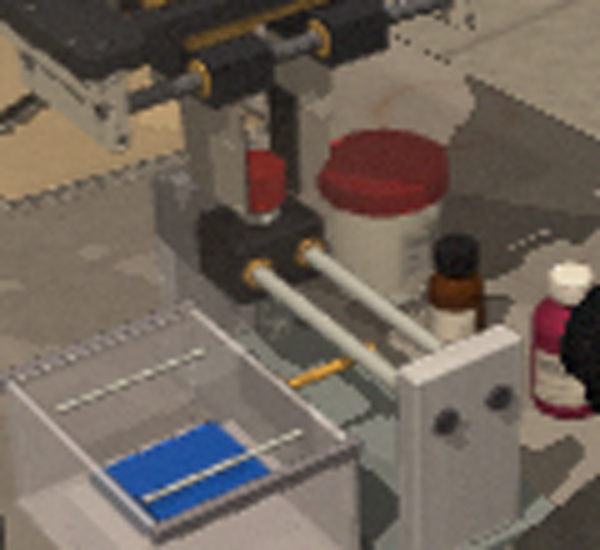

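The spring force matches about 19–20 mm of travel. I'll press slightly deeper for margin, then slide left in short stages, feeling for the pin.

```bash
python3 - <<'E'
from h import *
p=np.array([.5285,-.385,.1008])
ctrl.movel(p,rate=.03,rotation=RT); ctrl.dwell(.15); st("deep")
for q in (.01,.025,.04,.046): 
    r=ctrl.movel(p+q*Y,rate=.05,rotation=RT,force_limit=8); ctrl.dwell(.15); st(f"q{q} {r}")
    if r: break
print("Fstand",X@ctrl.current_ft_force(),Y@ctrl.current_ft_force())
snap("e")
a=cv2.imread("pics/side_e.png")[150:260,170:290]; cv2.imwrite("pics/se.png",cv2.resize(a,None,fx=5,fy=5,interpolation=cv2.INTER_CUBIC))
E
```

```text
deep t8.97 [ 0.5285 -0.3851  0.1016] [-0.1982  1.6769  7.1017] w0.251
q0.01 False t9.47 [ 0.5294 -0.3759  0.1018] [ 0.0258 -1.6791  7.6539] w0.252
q0.025 False t10.07 [ 0.5308 -0.361   0.1018] [ 0.2806 -1.7203  7.5533] w0.246
q0.04 False t10.67 [ 0.5322 -0.3461  0.1019] [ 0.4984 -1.3537  7.7936] w0.251
q0.046 False t11.08 [ 0.5328 -0.3401  0.1019] [-0.052  -1.2672  7.5726] w0.247
Fstand 0.05830649771440134 -1.2669563313710361
```

View pics/se.png

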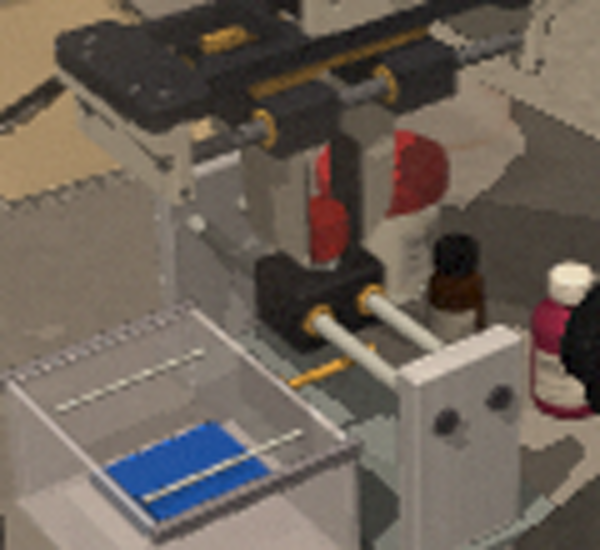

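```bash
python3 - <<'E'
from h import *
def red(tag,box):
    im=cv2.imread(f"pics/side_{tag}.png"); h=cv2.cvtColor(im,cv2.COLOR_BGR2HSV)
    m=cv2.inRange(h,(0,130,60),(8,255,255))|cv2.inRange(h,(172,130,60),(180,255,255))
    u0,v0,u1,v1=box; s=m[v0:v1,u0:u1]; v,u=np.where(s)
    for r in range(v0,v1):
        q=u[v==r-v0]
        if len(q): print(tag,r,q.min()+u0,q.max()+u0)
red("c",(212,165,232,190)); red("d",(212,175,232,196)); red("e",(228,186,243,206))
P=np.array([.5285,-.385,0.])
for d in (0,.016,.0198,.0214): print(d,"knob bottom",proj("side",P+[0,0,.118-d]), proj("side",P+.046*Y+[0,0,.118-d]))
E
```

```text
c 172 219 224
c 173 219 225
c 174 219 226
c 175 219 226
c 176 219 226
c 177 219 226
c 178 219 226
c 179 219 226
c 180 220 226
c 181 220 225
c 182 220 225
c 183 220 224
d 180 220 224
d 181 219 225
d 182 220 226
d 183 220 226
d 184 219 226
d 185 220 226
d 186 220 226
d 187 220 226
d 188 220 226
d 189 220 226
d 190 220 225
d 191 220 224
e 186 234 235
e 187 234 235
e 188 234 235
e 189 232 235
e 190 232 237
e 191 232 238
e 192 232 238
e 193 232 239
e 194 232 238
e 195 232 239
e 196 232 239
e 197 232 239
e 198 232 239
e 199 232 238
e 200 232 238
e 201 232 236
0 knob bottom [220.2465 182.1083] [232.8347 191.1682]
0.016 knob bottom [220.5861 188.6743] [233.0735 197.8751]
0.0198 knob bottom [220.6659 190.2171] [233.1296 199.4504]
0.0214 knob bottom [220.6993 190.8648] [233.1531 200.1118]
```

The knob's lower edge in the image (rows 183, 191, 201) matches the commanded press depth, so the grip hasn't slipped. Now the slow feel for the pin.

```bash
python3 - <<'E'
from h import *
p=np.array([.5285,-.385,.1008])
r=ctrl.movel(p+.066*Y,rate=.006,rotation=RT,force_limit=3); 
c=ctrl.current_position(); st(f"feel {r}"); print("q",(c-p)@Y,[float(Y@ctrl.current_ft_force()) for _ in range(5)])
ctrl.dwell(.2); st(); c=ctrl.current_position(); print("q",(c-p)@Y,Y@ctrl.current_ft_force())
E
```

```text
feel True t13.22 [ 0.534  -0.3283  0.1024] [-0.9132 -2.125   7.4504] w0.245
q 0.05696844474502279 [-2.196291782440211, -2.196291782440211, -2.196291782440211, -2.196291782440211, -2.196291782440211]
 t13.43 [ 0.5339 -0.3285  0.1027] [-0.4407 -0.6571  7.6026] w0.247
q 0.056785268817408946 -0.6928810591196874
```

```bash
python3 - <<'E'
from h import *
p=np.array([.5285,-.385,.1008])
def avg(n=8):
    f=[]
    for _ in range(n): ctrl.dwell(.03); f.append(ctrl.current_ft_force())
    return np.mean(f,0)
for q in (.0550,.0560,.0565,.0570,.0575,.0580):
    ctrl.movel(p+q*Y,rate=.01,rotation=RT,force_limit=5); f=avg(); c=ctrl.current_position()
    print("cmd%.4f q%.4f Fx%.2f Fy%.2f Fz%.2f z%.4f"%(q,(c-p)@Y,X@f,Y@f,f[2],c[2]),ctrl.current_time_s())
    if Y@f<-4: break
E
```

```text
cmd0.0550 q0.0538 Fx0.48 Fy-1.37 Fz7.44 z0.1019 14.15
cmd0.0560 q0.0550 Fx0.48 Fy-1.47 Fz7.45 z0.1018 14.6667
cmd0.0565 q0.0554 Fx1.04 Fy-1.65 Fz7.40 z0.1019 15.1833
cmd0.0570 q0.0559 Fx0.37 Fy-1.76 Fz7.42 z0.1018 15.7
cmd0.0575 q0.0564 Fx0.69 Fy-1.87 Fz7.37 z0.1019 16.2167
cmd0.0580 q0.0569 Fx0.64 Fy-1.56 Fz7.29 z0.1019 16.7333
```

```bash
python3 - <<'E'
from h import *
p=np.array([.5285,-.385,.1008])
def avg(n=6):
    f=[]
    for _ in range(n): ctrl.dwell(.03); f.append(ctrl.current_ft_force())
    return np.mean(f,0)
for q in np.arange(.0586,.0665,.0006):
    r=ctrl.movel(p+q*Y,rate=.01,rotation=RT,force_limit=5); f=avg(); c=ctrl.current_position()
    print("cmd%.4f q%.4f Fx%.2f Fy%.2f Fz%.2f z%.4f"%(q,(c-p)@Y,X@f,Y@f,f[2],c[2]),r,ctrl.current_time_s())
    if Y@f<-3.5 or r: break
E
```

```text
cmd0.0586 q0.0572 Fx0.54 Fy-2.34 Fz7.33 z0.1019 False 17.1833
cmd0.0592 q0.0574 Fx0.37 Fy-3.42 Fz6.70 z0.1019 False 17.6333
cmd0.0598 q0.0576 Fx0.56 Fy-5.46 Fz6.67 z0.1019 False 18.0833
```

The pin contact is clear. The force starts at q≈57.1 mm, about 1 mm beyond the vision estimate. I'll back off 1.5 mm to centre it in the mouth, then let the plunger up in small steps.

```bash
python3 - <<'E'
from h import *
p=np.array([.5285,-.385,.1008])
def avg(n=5):
    f=[]
    for _ in range(n): ctrl.dwell(.03); f.append(ctrl.current_ft_force())
    return np.mean(f,0)
def rep(s):
    f=avg(); c=ctrl.current_position()
    print(s,"q%.4f d%.4f Fx%.2f Fy%.2f Fz%.2f"%((c-p)@Y,.1230-c[2],X@f,Y@f,f[2]),"t%.2f"%ctrl.current_time_s()); return f
b=p+.0568*Y
ctrl.movel(b,rate=.01,rotation=RT); rep("centred")
for d in (.0195,.018,.0165,.0155,.0147,.0141,.0135,.0129,.0123,.0117,.0111):
    r=ctrl.movel([b[0],b[1],.1222-d],rate=.015,rotation=RT,force_limit=5); f=rep("up%.4f %s"%(d,r))
    if f[2]<2.5 or abs(Y@f)>4.5: break
E
```

```text
centred q0.0556 d0.0211 Fx0.37 Fy-1.86 Fz7.50 t18.70
up0.0195 False q0.0557 d0.0192 Fx0.92 Fy-1.53 Fz7.47 t19.14
up0.0180 False q0.0557 d0.0178 Fx0.83 Fy-1.72 Fz7.45 t19.56
up0.0165 False q0.0558 d0.0163 Fx0.46 Fy-1.35 Fz6.50 t19.98
up0.0155 False q0.0558 d0.0154 Fx1.04 Fy-1.31 Fz6.36 t20.39
up0.0147 False q0.0558 d0.0146 Fx0.87 Fy-1.50 Fz6.17 t20.81
up0.0141 False q0.0558 d0.0141 Fx0.64 Fy-1.38 Fz6.26 t21.23
up0.0135 False q0.0558 d0.0135 Fx1.16 Fy-1.50 Fz6.21 t21.64
up0.0129 False q0.0558 d0.0129 Fx1.00 Fy-1.18 Fz6.14 t22.06
up0.0123 False q0.0560 d0.0125 Fx1.78 Fy-2.30 Fz5.89 t22.48
up0.0117 False q0.0565 d0.0124 Fx3.18 Fy-2.64 Fz3.57 t22.89
up0.0111 False q0.0566 d0.0122 Fx4.33 Fy-4.17 Fz1.21 t23.31
```

```bash
python3 - <<'E'
from h import *
p=np.array([.5285,-.385,.1008])
def rep(s):
    f=[]
    for _ in range(5): ctrl.dwell(.03); f.append(ctrl.current_ft_force())
    f=np.mean(f,0); c=ctrl.current_position()
    print(s,"q%.4f d%.4f Fx%.2f Fy%.2f Fz%.2f w%.3f"%((c-p)@Y,.1230-c[2],X@f,Y@f,f[2],ctrl.current_grip_width()),"t%.2f"%ctrl.current_time_s()); return f
b=p+.0563*Y
ctrl.movel([b[0],b[1],.1222-.0115],rate=.015,rotation=RT,force_limit=5); rep("eased")
ctrl.gripper_to(.29); rep("open .29")
ctrl.gripper_to(.55); rep("open .55")
snap("f")
a=cv2.imread("pics/side_f.png")[150:260,170:290]; cv2.imwrite("pics/sf.png",cv2.resize(a,None,fx=5,fy=5,interpolation=cv2.INTER_CUBIC))
E
```

```text
eased q0.0564 d0.0123 Fx4.50 Fy-2.48 Fz2.70 w0.253 t23.73
open .29 q0.0567 d0.0129 Fx0.07 Fy-0.28 Fz-0.09 w0.287 t24.22
open .55 q0.0563 d0.0123 Fx0.23 Fy-0.29 Fz0.10 w0.548 t25.00
```

View pics/sf.png

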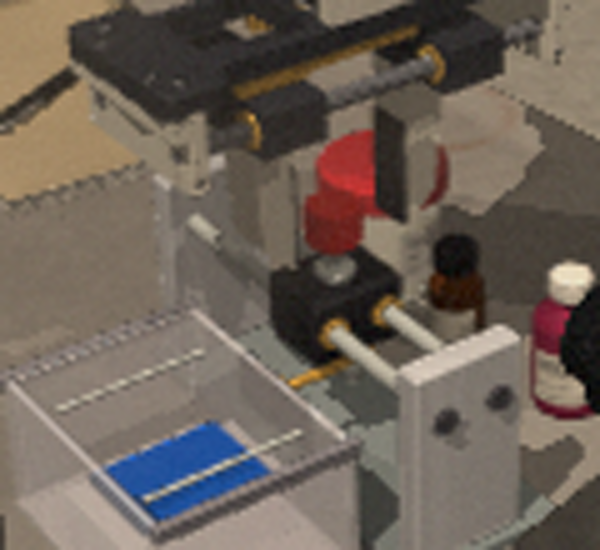

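The carriage stays over the pin with the fingers open, and the tool forces are about zero. The knob in the scaled crop is at about (333,222). I'll retreat straight up and check again.

```bash
python3 - <<'E'
from h import *
c=ctrl.current_position()
ctrl.movel([c[0],c[1],.25],rate=.1,rotation=RT); ctrl.dwell(.5); st("up"); snap("g")
def red(tag,box):
    im=cv2.imread(f"pics/side_{tag}.png"); h=cv2.cvtColor(im,cv2.COLOR_BGR2HSV)
    m=cv2.inRange(h,(0,130,60),(8,255,255))|cv2.inRange(h,(172,130,60),(180,255,255))
    u0,v0,u1,v1=box; v,u=np.where(m[v0:v1,u0:u1]); print(tag,"rows",v.min()+v0,v.max()+v0,"cols",u.min()+u0,u.max()+u0)
red("f",(228,186,243,210)); red("g",(228,186,243,210))
P=np.array([.5285,-.385,0.])+.0545*Y
for d in (0,.0125,.02): print(d,"bottom",proj("side",P+[0,0,.118-d]),"top",proj("side",P+[0,0,.138-d]))
a=cv2.imread("pics/side_g.png")[150:260,170:290]; cv2.imwrite("pics/sg.png",cv2.resize(a,None,fx=5,fy=5,interpolation=cv2.INTER_CUBIC))
E
```

```text
up t27.14 [ 0.5334 -0.3289  0.25  ] [-0.1056  0.905  -0.5763] w0.550
f rows 186 200 cols 231 242
g rows 186 200 cols 231 242
0 bottom [235.2552 192.9103] top [234.9764 184.3203]
0.0125 bottom [235.4263 198.1811] top [235.1514 189.712 ]
0.02 bottom [235.5278 201.3082] top [235.2552 192.9103]
```

View pics/sg.png

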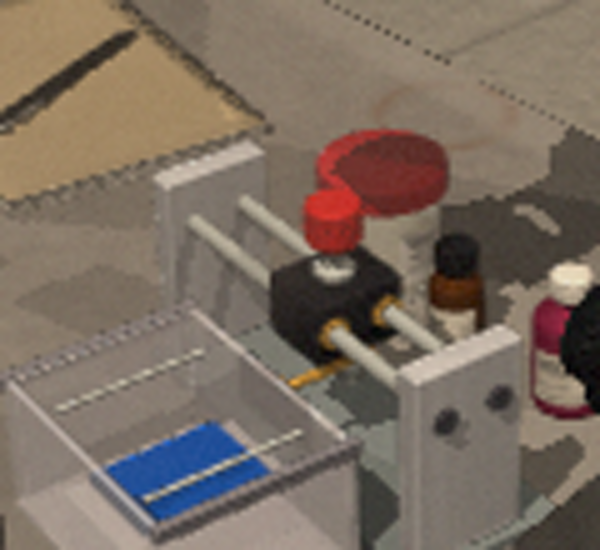

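With the gripper away, the carriage stays at the pin and the knob sits half-pressed (lower edge at row 200, about 199 expected for 12.5 mm). The bottles and cup are where they were. I'm handing in.

```bash
python3 -c "
from plant import ctrl
ctrl.close_job(); print(ctrl.current_time_s())"
```

```text
the job is handed in; nothing more can be done
the job is handed in; nothing more can be done
```

The hook probe is clipped onto the brass pin and released, and I handed the job in at about 27 s of the 53 s allowed. The hand-in gave no verdict.

- **Press and slide:** I gripped the knob, pressed the plunger about 21 mm and slid the carriage left. One force stop came from sensor noise, so I repeated the search in small averaged steps.
- **Finding the pin:** Contact began at about 57 mm of slide, about 1 mm past the camera estimate, with no more than about 5.5 N of side force on the tool. I then backed off 1.5 mm to centre the pin in the hook's mouth.
- **Closing:** I let the plunger up in steps. The hook met the pin at about 12.4 mm of plunger travel. I let go once the pin was carrying most of the spring force, then moved straight up.
- **Last checks:** After release the carriage stayed at the pin, and the side pictures before and after retreating show the knob in the same place. Its lower edge sits within about 1 pixel (roughly 2 mm) of where 12.5 mm of plunger travel would put it. Tool forces were near zero, and the cup and both bottles looked unmoved.
- **Not measured:** The force on the pin could not be read directly. I only inferred that the hook is bearing on it because the carriage did not spring back.

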